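# Back off the ratchet and unload the peg board from the clamping jig

## Task

Free the white practice peg board from the clamping jig: flip the yellow ratchet pawl up and over by its black knob so that it stays clear of the wheel, then turn the toothed wheel backward (counter-clockwise seen from above) by its red crank post as far as it will go, which draws the red jaw fully open. Then lift the board out and set it down gently, flat on the floor of the blue tray, and also flip the pawl back so that it rests on the teeth again, with the wheel left fully back. Leave the jar, vial, tape roll, bottle, cup, grasper and screwdriver where they are.

Things in the scene. Friction and masses are not known exactly. Their poses are not given: they have to be found in the camera images.
- jig: Clamping jig, fixed: pale grey plate 20 mm thick; in its own frame (origin on the table; mm here and below) x -100 to 100, y -160 to 185. From -y to +y it carries a grey fixed jaw (y -155 to -135, top z 52), the peg board, a red sliding jaw and the ratchet wheel. Two ribs 8 mm high flank the board at x +-45 to +-51.
- jaw_lip (a point): Tip of the lip of the red sliding jaw, at its middle, z 37. The lip, 60 mm wide, reaches 14 mm from the jaw's face (-y) over the board's +y edge, so that the board cannot be lifted until the jaw has been drawn open to +y. Jaw 90 mm long in x, 25 mm thick, top z 44; at the start its face stands 1 to 8 mm off the board.
- wheel_axis (a point): Point on the vertical axis of the ratchet wheel, at the top of its hub: jig x 0, y 85, z 64. The wheel is a steel disc of 66 mm radius, top face at z 52, with 16 saw teeth 10 mm high (to z 62) standing on its rim between radius 50 and 66 mm.
- crank (a point): Centre of the top end of the red crank post on the wheel: upright, round, 14 mm in diameter, 35 mm from the wheel's axis, from z 52 to z 106. Seen from above it is at angle -2.1 rad + wheel from the jig's +x (counter-clockwise positive); at the stop at 0.9 rad. Pushed sideways counter-clockwise (backward) it moves with about 2 to 5 N.
- wheel (a joint): Turn of the ratchet wheel in rad, growing counter-clockwise from above = backward; the red jaw opens 8 mm per rad. Starts between 0 and 0.8; the stop, jaw fully open, is at 3.0. The wheel stays where it is left. While the pawl is on the teeth it cannot be turned backward by more than one tooth (0.39 rad).
- pawl (a joint): Turn of the yellow pawl (rad) about its hinge, a level axis along jig y at jig x -75, z 70. 0 = lying level (0 to 0.17: resting on the teeth); grows as the nose lifts and the knob swings to jig -x. Over-centre weight: let go below 0.5 it falls back onto the teeth, above 0.8 it falls over to its stop at 1.2 and stays. The nose clears the teeth above 0.2.
- pawl_knob (a point): Centre of the pawl's black knob: level cylinder 20 mm in diameter, 22 mm long along jig y, at jig y 172, on an 8 mm arm. Pawl at 0: 50 mm above the hinge (jig x -75, z 120); pawl at 1.2: 47 mm further to -x, at z 88. Pushed to -x it moves with about 1 N. When it lies over, it is too low to be pushed back level: push the standing bar.
- board: White peg board, 80 x 80 x 12 mm, about 120 g, with a black grip post 16 mm square at its centre, top 48 mm above the underside, and five green pegs, 6 mm thick, 14 mm high, at (x, y) (-30,-30) (0,-30) (30,-30) (-30,20) (30,20). Origin: centre of underside; axes along its edges. Starts on the jig plate (z 20) square with the jig at about x 0, y -94. Best gripped on the post's x faces.
- blue_tray: The blue open tray, fixed, 150 by 150 mm and 35 mm high, walls and floor 4 mm. Origin: centre of the underside; x and y along its sides. It stands to the left or right of the jig, the grey tray on the other side.
- grey_tray: A grey tray of the same size, fixed, not to be used. Origin as for the blue tray.
- amber_jar: Amber jar 48 mm in diameter, 70 mm high, in the grey tray. Origin: centre of the underside.
- vial: Small clear vial with green cap, 24 mm in diameter, 55 mm high, standing on the jig plate at the far edge between board and wheel. Origin: centre of the underside.
- tape_roll: Roll of tape lying flat, 60 mm in diameter, 20 mm high, behind the jig. Origin: centre of the underside.
- spray_bottle: White bottle 60 mm in diameter, 160 mm high, behind and left of the jig. Origin: centre of the underside.
- cup: Yellow cup 72 mm in diameter, 80 mm high, behind the jig. Origin: centre of the underside.
- grasper: Long thin grasper lying flat, about 320 mm long, 10 mm high, with two white finger rings. Origin: at the handle end of its shaft; x along the shaft.
- screwdriver: Small screwdriver lying flat, 150 mm long. Origin near its middle, x along it.
- pawl_nose (a point): Lower tip of the nose of the yellow pawl, 73 mm from the hinge along the bar and 17 mm below its middle. The bar, 10 mm wide (y) and 12 mm deep, lies at jig y 143 beside the knob; it runs 76 mm from the hinge, level to +x with the pawl at 0, standing up to z 143 at 1.2, where a push to +x on it (about 1 N) tips the pawl back onto the teeth.

How it is judged:
By the outcome, as a careful person would: the job done as asked, in the order asked, and still so for the second after the job is handed in, with the robot touching nothing.
It also fails if it takes over 72 s, if anything falls off the work surface, if the arm or the gripper's body presses on something with over 40 N, if the wrist force passes 120 N, or if a joint passes its speed limit or range.

## Robot

A 6-joint arm with a two-finger parallel gripper is mounted at the origin on the work surface. World frame = base frame: x ahead of the robot, y to its left, z up, the work surface at z = 0. Lengths are in m, angles in rad, forces in N, time in s.
With the tool pointing down it reaches from about 0.275 to 0.825 m from the base axis. Payload 4.9 kg.
Tool frame: the origin (TCP) lies on the centre line of the jaws, within the pads' length; the fingertips stand 19 mm ahead of it and the grasp point (between the pads) is the TCP; y points along the fingers, x is the direction in which the jaws open and shut, and the axes are right-handed (so a half turn about y gives the same grasp; the last joint's range is limited). The gripper opens to 85 mm and grips with 20 to 120 N. Pads are 22 mm wide; open, the fingers measure 114 mm over their backs; the gripper's body (76 mm by 85 mm) begins 54 mm behind the grasp point. The pads swing forward as they close: fully open they stand 13 mm farther back than shut.
Start: joints at [-1.301, 0.326, -0.193, 1.052, 0, 1.437], TCP at [0.216, -0.506, 0.25] pointing down, gripper open.
Joint ranges: [-2.65, 2.65], [-0.97, 1.79], [-1.3, 1.35], [-1.93, 2.1], [-1.47, 1.37], [-3.14, 3.14]. Speed limits (rad/s): [2.57, 2.57, 3.14, 3.14, 3.14, 3.14].

## Interface

Orientations are given as a 3x3 rotation matrix whose columns are the frame's x, y, z axes.
In Python, from station import robot gives the robot as it stands.
- The arm moves only by the shell command python3 -m handwheel 'ROWS' [FORCE]. ROWS is JSON, one flat list of numbers, 7 for each row, row after row: the shift along the tool's x, y, z in m, then the turn, a rotation vector about the tool's x, y, z in rad, then the closure, from -1 (fully open) to 1 (shut). A call has 1 to 12 rows; each row is the pose to reach, as a shift and turn from the pose commanded when the call began, along the tool's axes at that moment; what a row does not reach only later rows make up. A row lasts 1/10 s, in which the tool goes at most 50 mm and 8.59 degrees, less where a joint would pass 70% of its speed; a pose out of reach is approached as far as the arm can. A call with a gripper value outside its range is refused whole. The fingers move at their own pace and stop on an object; FORCE is the grip in N (left out, the last holds). Time passes only in rows, so rows that repeat a pose let the fingers close. It gives the time, the measured TCP pose, the force and the opening at its end, in the units of the state.
- robot.sense(): the state, without advancing time (a new reading comes with each control period).
- robot.get_image(name): name is "scene" or "top" or "wrist"; returns the picture (384x512x3 uint8, red, green, blue); there is no depth.
- robot.get_calibration(name): a dict with "intrinsics" (3x3 intrinsics, pixels), "rvec" (rotation vector, rad) and "tvec" (3), from world to camera coordinates, as OpenCV has them. Camera axes: x right, y down, z forward; pixel columns grow to the right and rows downward; lengths in m; the calibration is good to about 2 mm. A picture is of the moment at which its call begins: read the wrist's pose just before it. get_calibration takes no time and is no camera call; for the wrist camera it gives the pose at the moment of the call.
- robot.finish_job(): hands the job in, once; it reports no verdict.
The state is a dict: "time": time; "joint_pos": joint angles; "qvel": joint speeds; "joint_efforts": joint torques, N m; "tcp_pos": TCP position; "tcp_rot": TCP orientation; "ft_force": force on the tool from outside, world axes, zero at the start; "torque": the same for the moment, N m; "gripper_width": finger opening in m.
Only numpy, scipy, OpenCV 4.12 (cv2) and the standard library are available. Lean on these libraries where they do the work, as an engineer would, in place of code of your own. Each camera call takes 0.05 s, during which the arm holds its last target.

## Working session

There is one attempt and no reset: what is moved stays moved. The work goes in short steps, Python scripts to look and compute and a shell command to move; the robot and the scene stay as the last step left them, time stands still between calls to the robot, and variables do not carry over. Pictures are saved under pics/ and viewed, and the job is handed in when it is done.

```bash
ls; mkdir -p pics; python3 - <<'E'
from station import robot
import cv2
s=robot.sense(); print(s)
for n in ["scene","top","wrist"]:
    im=robot.get_image(n); cv2.imwrite(f"pics/{n}0.png",im[:,:,::-1]); c=robot.get_calibration(n); print(n,c)
E
```

```text
pics
{'time': 0.0, 'joint_pos': array([-1.30116138e+00,  3.26954710e-01, -1.93621697e-01,  1.05199550e+00,
       -2.36535633e-05,  1.43660331e+00]), 'qvel': array([ 0.00063145,  0.00126082,  0.00145776, -0.00178178,  0.00158123,
       -0.00137037]), 'joint_efforts': array([-1.41909670e-03, -4.43397009e+01,  2.62441510e+01,  1.54744042e-02,
       -4.37663891e-05,  8.44714720e-06]), 'tcp_pos': array([ 0.21597258, -0.50520326,  0.24948156]), 'tcp_rot': array([[ 3.92940850e-01, -4.95776565e-04,  9.19563615e-01],
       [-9.19562060e-01,  1.70512203e-03,  3.92941104e-01],
       [-1.76277917e-03, -9.99998423e-01,  2.14114782e-04]]), 'ft_force': array([ 0.52839317, -0.215398  ,  0.29231007]), 'torque': array([-0.01380982, -0.02823725,  0.01800083]), 'gripper_width': 0.08547083995636497}
scene {'intrinsics': array([[458.43655423,   0.        , 263.45313158],
       [  0.        , 458.43655423, 194.77433567],
       [  0.        ,   0.        ,   1.        ]]), 'rvec': array([ 2.12523322,  0.49648057, -0.28203215]), 'tvec': array([-0.54138186, -0.07126645,  1.47095552])}
top {'intrinsics': array([[351.62389344,   0.        , 255.67263603],
       [  0.        , 351.62389344, 196.35207321],
       [  0.        ,   0.        ,   1.        ]]), 'rvec': array([ 2.11651626, -2.13606186,  0.17601971]), 'tvec': array([0.03436391, 0.60703243, 1.17750987])}
wrist {'intrinsics': array([[323.27939705,   0.        , 256.695924  ],
       [  0.        , 323.27939705, 187.03686415],
       [  0.        ,   0.        ,   1.        ]]), 'rvec': array([-2.40634505,  1.5908087 ,  0.23869857]), 'tvec': array([-0.5504333 , -0.03731458,  0.38004842])}
```

View pics/scene0.png

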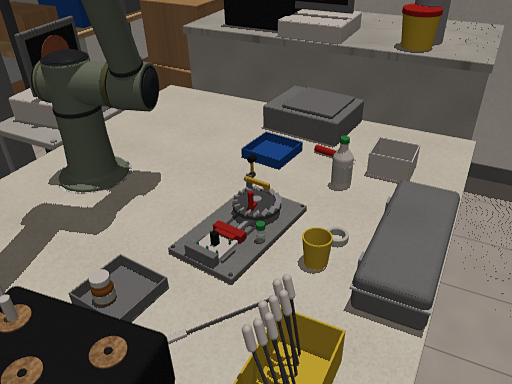

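View pics/top0.png

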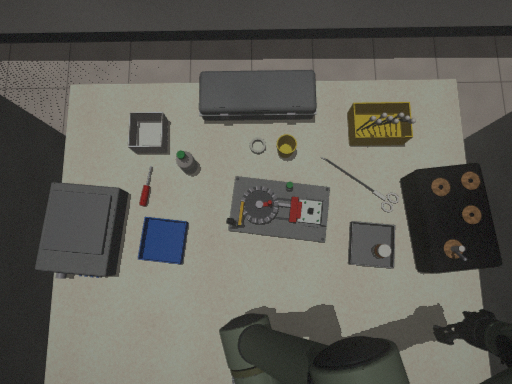

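View pics/wrist0.png

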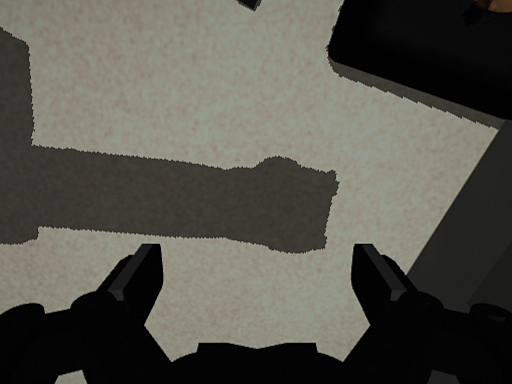

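The top view shows the jig at about (280,210), its +y to image left, with the pawl knob at (232,222) and the blue tray at (163,240). Zooming in next.

```bash
cat > h.py <<'E'
import numpy as np, cv2
from station import robot
def ray(n,uv,c=None):
    c=c or robot.get_calibration(n)
    R,_=cv2.Rodrigues(np.array(c['rvec'])); t=np.array(c['tvec']).ravel()
    p=cv2.undistortPoints(np.array([[uv]],float),c['intrinsics'],None)[0,0]
    d=R.T@np.array([p[0],p[1],1]); return -R.T@t,d
def onz(n,uv,z,c=None):
    o,d=ray(n,uv,c); return o+d*(z-o[2])/d[2]
def proj(n,P,c=None):
    c=c or robot.get_calibration(n)
    return cv2.projectPoints(np.atleast_2d(np.array(P,float)),c['rvec'],c['tvec'],c['intrinsics'],None)[0][:,0]
E
python3 - <<'E'
import cv2
im=cv2.imread('pics/top0.png')
cv2.imwrite('pics/topz.png',cv2.resize(im[165:255,220:340],None,fx=6.5,fy=6.5,interpolation=cv2.INTER_CUBIC))
im=cv2.imread('pics/scene0.png')
cv2.imwrite('pics/scenez.png',cv2.resize(im[140:285,165:325],None,fx=4,fy=4,interpolation=cv2.INTER_CUBIC))
E
```

```text
(no output)
```

View pics/topz.png

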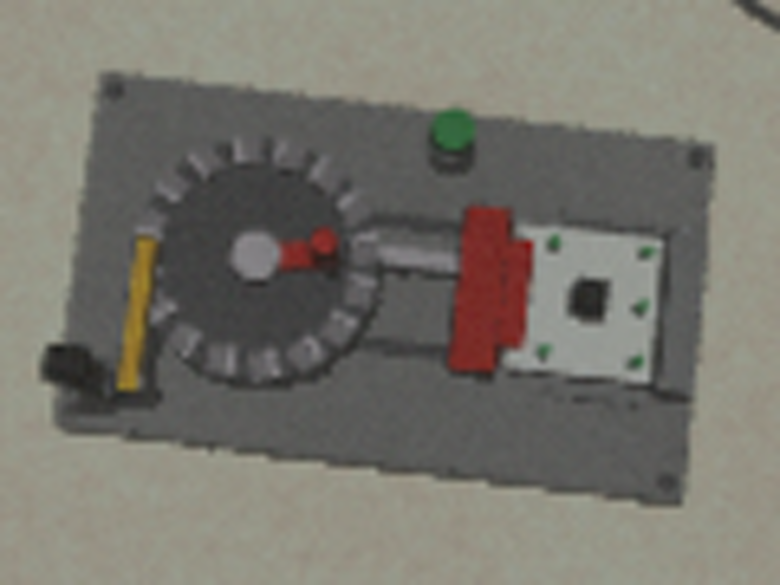

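View pics/scenez.png

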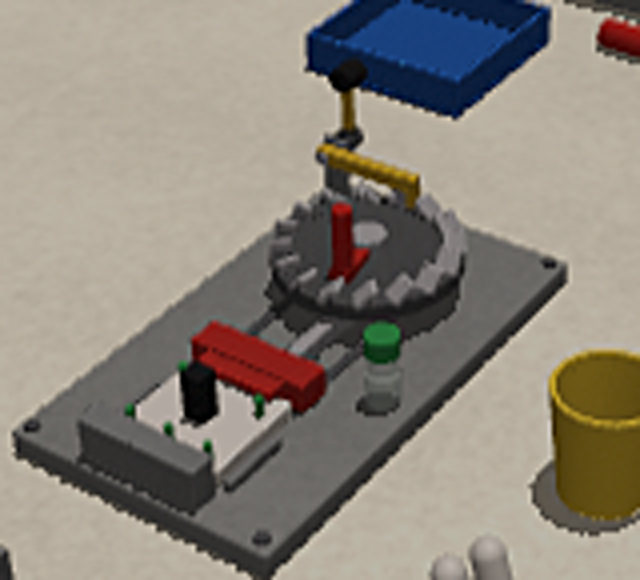

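Top zoom (6.5x, offset 220,165): plate corners at (105,72), (714,145), (682,505); hub at (258,255), crank top (322,240), black knob (68,365), grip post (588,298), pegs visible.

```bash
python3 - <<'E'
from h import *
c=robot.get_calibration('top')
im=cv2.imread('pics/top0.png'); 
def z(x,y): return ((x+.5)/6.5+220-.5,(y+.5)/6.5+165-.5)
pts=[((105,72),20,(100,185)),((714,145),20,(100,-160)),((682,503),20,(-100,-160)),((60,430),10,(-100,185)),((258,255),64,(0,85))]
J=[];W=[]
for p,h,j in pts:
    w=onz('top',z(*p),h/1000,c); W.append(w[:2]); J.append(np.array(j)/1000); print(j,w.round(4))
J=np.array(J);W=np.array(W)
a=J-J.mean(0);b=W-W.mean(0)
th=np.arctan2((a[:,0]*b[:,1]-a[:,1]*b[:,0]).sum(),(a*b).sum())
R=np.array([[np.cos(th),-np.sin(th)],[np.sin(th),np.cos(th)]]); t=W.mean(0)-R@J.mean(0)
print('th',th,'t',t,'res mm',((J@R.T+t-W)*1000).round(1))
def j(p,h): return (R.T@(onz('top',z(*p),h/1000,c)[:2]-t)*1000).round(1)
print('crank',j((322,240),106),'knob',j((68,365),120),'post',j((588,298),68),'vial',j((454,128),75),'lip',j((528,290),37),'pegs',[j(p,46) for p in [(554,244),(646,253),(640,307),(634,362),(543,352)]])
# trays
hsv=cv2.cvtColor(im,cv2.COLOR_BGR2HSV)
m=cv2.inRange(hsv,(105,120,50),(125,255,255)); n,l,st,ce=cv2.connectedComponentsWithStats(m)
k=1+st[1:,4].argmax(); cn=cv2.findContours((l==k).astype(np.uint8),0,2)[0][0]
r=cv2.minAreaRect(cn);print(r);bx=cv2.boxPoints(r)
for h in (0.035,.0): 
  w=np.array([onz('top',q,h,c)[:2] for q in bx]);print(h,w.round(3).tolist(),w.mean(0))
  print(np.linalg.norm(w[0]-w[1]),np.linalg.norm(w[2]-w[1]))
# scene checks
for P in [(0,85,64),(100,185,20),(100,-160,20),(-100,-160,20),(-75,172,120)]:
  w=np.r_[R@np.array(P[:2])/1000+t,P[2]/1000]; print(P,w.round(3),proj('scene',w).round(1), ((proj('scene',w)[0]-[165,140]+.5)*4).round())
E
```

```text
(100, 185) [0.6903 0.1009 0.02  ]
(100, -160) [ 0.6451 -0.2371  0.02  ]
(-100, -160) [ 0.4482 -0.2111  0.02  ]
(-100, 185) [0.4914 0.126  0.01  ]
(0, 85) [0.5791 0.0165 0.064 ]
th -0.13000309781128916 t [ 0.56733825 -0.06773908] res mm [[ 0.2  1.8]
 [ 0.6 -2.2]
 [-0.8 -2.3]
 [ 0.8  2.7]
 [-0.8  0.1]]
crank [ 6.  52.6] knob [-74.8 172.2] post [ -1.8 -90.5] vial [ 79.4 -10.4] lip [  3.4 -61.9] pegs [array([ 28.6, -72.4]), array([  29.7, -122. ]), array([ 1.000e-01, -1.215e+02]), array([ -29.8, -121. ]), array([-30.3, -72.3])]
((162.01998901367188, 239.8599853515625), (42.99209213256836, 43.55778121948242), 8.130102157592773)
0.035 [[0.397, 0.439], [0.547, 0.424], [0.524, 0.273], [0.375, 0.291]] [0.46062969 0.35672266]
0.15046684632289628 0.1528127188694641
0.0 [[0.397, 0.451], [0.551, 0.436], [0.527, 0.28], [0.375, 0.298]] [0.46252303 0.36633796]
0.1547479859699566 0.15716060416987912
(0, 85, 64) [0.578 0.017 0.064] [[256.6 197.7]] [368. 233.]
(100, 185, 20) [0.69  0.103 0.02 ] [[307.1 204.7]] [570. 261.]
(100, -160, 20) [ 0.646 -0.239  0.02 ] [[231.4 278.8]] [268. 557.]
(-100, -160, 20) [ 0.447 -0.213  0.02 ] [[167.1 247. ]] [ 11. 430.]
(-75, 172, 120) [0.515 0.113 0.12 ] [[252.  158.3]] [350.  75.]
```

```bash
cat >> h.py <<'E'
TH=-0.130; T=np.array([0.5673,-0.0677])
RJ=np.array([[np.cos(TH),-np.sin(TH)],[np.sin(TH),np.cos(TH)]])
def j2w(x,y,z): return np.r_[RJ@np.array([x,y])/1000+T,z/1000]
def w2j(p): return np.r_[RJ.T@(np.array(p[:2])-T)*1000,p[2]*1000]
def plan(P,yaw=None):
    s=robot.sense(); R=s['tcp_rot']; d=R.T@(np.array(P)-s['tcp_pos'])
    if yaw is None: yaw=np.arctan2(R[1,0],R[0,0])
    Rt=np.array([[np.cos(yaw),0,np.sin(yaw)],[np.sin(yaw),0,-np.cos(yaw)],[0,-1,0]])
    Rt[:,2]=np.cross(Rt[:,0],Rt[:,1])
    rv=cv2.Rodrigues(R.T@Rt)[0].ravel()
    print('shift',d.round(4),'turn',rv.round(4),'rows',np.linalg.norm(d)/.05,np.linalg.norm(rv)/.15)
def st():
    s=robot.sense(); print('t',round(s['time'],2),'jig',w2j(s['tcp_pos']).round(1),'w',s['tcp_pos'].round(4),'yaw',np.arctan2(s['tcp_rot'][1,0],s['tcp_rot'][0,0]).round(4),'yz',s['tcp_rot'][2].round(4),'F',s['ft_force'].round(1),'g',s['gripper_width'].round(4),'q',s['joint_pos'].round(2))
E
python3 - <<'E'
from h import *
plan(j2w(-30,176,200),-.13)
# midway check
E
```

```text
shift [-0.4312  0.0503  0.5587] turn [-8.000e-04 -1.037e+00 -1.100e-03] rows 14.150613233764517 6.913452885536836
```

```bash
python3 -m handwheel '[-0.028,0,0.036,0,-0.1,0,1, -0.056,0,0.072,0,-0.2,0,1, -0.084,0,0.108,0,-0.3,0,1, -0.112,0,0.144,0,-0.4,0,1, -0.140,0,0.180,0,-0.5,0,1, -0.168,0,0.216,0,-0.6,0,1, -0.196,0,0.252,0,-0.7,0,1, -0.224,0,0.288,0,-0.8,0,1, -0.252,0,0.324,0,-0.9,0,1, -0.280,0,0.360,0,-1.0,0,1, -0.308,0,0.396,0,-1.037,0,1, -0.336,0,0.432,0,-1.037,0,1]' 40; python3 -c "
from h import *
st();plan(j2w(-30,176,200),-.13)"
```

```text
time: 1.35
tcp_pos: [0.4818, -0.0252, 0.2502]
tcp_rot: [[0.992, 0.0, 0.129], [-0.129, -0.0, 0.992], [0.0, -1.0, -0.0]]
ft_force: [1.3, -0.8, -0.2]
gripper_width: -0.0001Traceback (most recent call last):
  File "<string>", line 3, in <module>
    st();plan(j2w(-30,176,200),-.13)
    ~~^^
  File "h.py", line 25, in st
    s=robot.sense(); print('t',round(s['time'],2),'jig',w2j(s['tcp_pos']).round(1),'w',s['tcp_pos'].round(4),'yaw',np.arctan2(s['tcp_rot'][1,0],s['tcp_rot'][0,0]).round(4),'yz',s['tcp_rot'][2].round(4),'F',s['ft_force'].round(1),'g',s['gripper_width'].round(4),'q',s['joint_pos'].round(2))
                                                                                                                                                                                                                                         ^^^^^^^^^^^^^^^^^^^^^^^^
AttributeError: 'float' object has no attribute 'round'
```

```bash
sed -i "s/s\['gripper_width'\].round(4)/round(float(s['gripper_width']),4)/" h.py; python3 -c "
from h import *
st();plan(j2w(-30,176,200),-.13)
cv2.imwrite('pics/w1.png',robot.get_image('wrist')[:,:,::-1])"
```

```text
t 1.35 jig [-90.2  31.1 250.2] w [ 0.4818 -0.0252  0.2502] yaw -0.1292 yz [ 0.e+00 -1.e+00 -1.e-04] F [ 1.3 -0.8 -0.2] g -0.0001 q [-0.21  0.2  -0.36  1.01 -0.    1.49]
shift [0.0604 0.0502 0.1449] turn [0.0001 0.0008 0.    ] rows 3.2954101132626445 0.005503104545328471
```

View pics/w1.png

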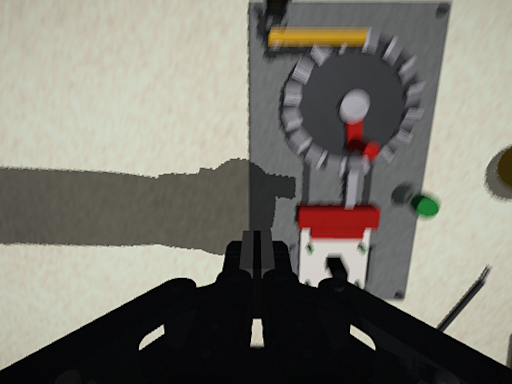

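The wrist view shows the hub at about (354,107), crank top (372,150), and the yellow bar on teeth at (320,38). Cross-checking the jig pose, then moving to the knob.

```bash
python3 -c "
from h import *
for n,p,z in [('hub',(354,106),64),('crank',(372,150),106),('vial',(427,206),75),('cornerNE',(452,3),20),('cornerSE',(403,299),20),('bar nose end top',(372,38),76)]: print(n,w2j(onz('wrist',p,z/1000)).round(1))
print(proj('wrist',[j2w(-75,172,120),j2w(0,85,64)]))
"
python3 -m handwheel '[0.015,0,0.036,0,0,0,1, 0.03,0,0.072,0,0,0,1, 0.045,0,0.108,0,0,0,1, 0.06,0,0.145,0,0,0,1, 0.06,0.04,0.145,0,0,0,1, 0.06,0.08,0.145,0,0,0,1, 0.06,0.12,0.145,0,0,0,1, 0.06,0.135,0.145,0,0,0,1, 0.06,0.135,0.145,0,0,0,1]'; python3 -c "
from h import *
st()
cv2.imwrite('pics/s2.png',cv2.resize(robot.get_image('scene')[:,:,::-1][90:290,150:350],None,fx=3,fy=3))"
```

```text
hub [ 3.4 95.8 64. ]
crank [  9.5  61.9 106. ]
vial [81.1  0.8 75. ]
cornerNE [103.4 192.3  20. ]
cornerSE [ 101.2 -145.8   20. ]
bar nose end top [ 10.  152.4  76. ]
[[275.32042741  -2.86471118]
 [349.36139712 117.74716536]]
time: 2.3
tcp_pos: [0.557, 0.1086, 0.1122]
tcp_rot: [[0.992, -0.006, 0.13], [-0.13, -0.0, 0.992], [-0.006, -1.0, -0.001]]
ft_force: [-0.3, 0.0, 0.2]
gripper_width: -0.0002
t 2.3 jig [-33.  173.5 112.2] w [0.557  0.1086 0.1122] yaw -0.13 yz [-0.0064 -1.     -0.0013] F [-0.3  0.   0.2] g -0.0002 q [ 0.06  0.49 -0.33  0.76 -0.    1.76]
```

View pics/s2.png

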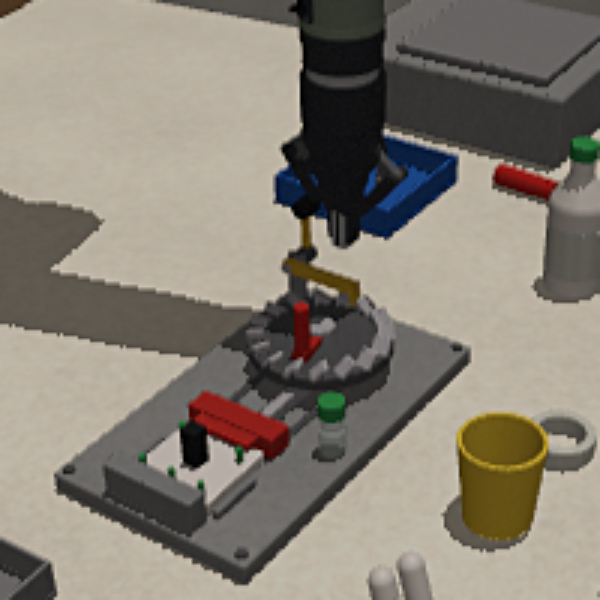

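The scene view shows the closed fingers standing on the +x side of the black knob, clear of the bar. Push toward -x.

```bash
python3 -m handwheel '[-0.01,0,0.002,0,0,0,1, -0.02,0,0.002,0,0,0,1, -0.03,0,0.002,0,0,0,1, -0.04,0,0.002,0,0,0,1, -0.048,0,0.002,0,0,0,1, -0.048,0,0.002,0,0,0,1]'; python3 -c "
from h import *
st()
cv2.imwrite('pics/w3.png',robot.get_image('wrist')[:,:,::-1])
for n,p in [('knob',j2w(-75,172,120)),('hub',j2w(0,85,64)),('c',j2w(100,185,20)),('barend',j2w(1,143,76))]: print(n,proj('wrist',p))
cv2.imwrite('pics/s3.png',cv2.resize(robot.get_image('scene')[:,:,::-1][130:280,180:330],None,fx=4,fy=4))"
```

```text
time: 2.95
tcp_pos: [0.5107, 0.1173, 0.1154]
tcp_rot: [[0.992, -0.001, 0.129], [-0.129, -0.0, 0.992], [-0.001, -1.0, -0.0]]
ft_force: [0.0, 0.3, 0.4]
gripper_width: 0.0002
t 2.95 jig [-80.1 176.1 115.4] w [0.5107 0.1173 0.1154] yaw -0.1295 yz [-1.1e-03 -1.0e+00 -2.0e-04] F [0.  0.3 0.4] g 0.0002 q [ 0.08  0.41 -0.45  0.71  0.    1.79]
knob [[264.98069723 279.69985411]]
hub [[374.25839767 345.63333759]]
c [[508.84801078 183.56113584]]
barend [[393.6730193  280.25779388]]
```

View pics/s3.png

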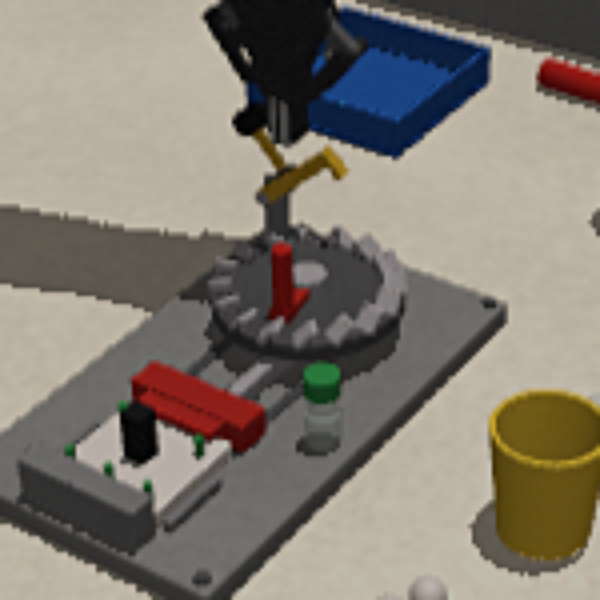

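View pics/w3.png

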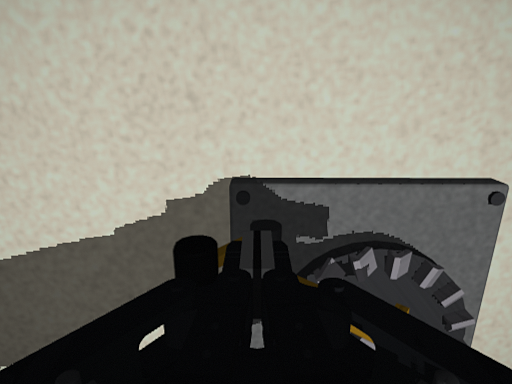

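Settled wrist view: plate corner at (507,182) against a predicted (509,184), so the jig pose holds. The pawl is tilted about 0.6 rad; push on past 0.8.

```bash
python3 -m handwheel '[-0.008,0.002,0,0,0,0,1, -0.016,0.004,0,0,0,0,1, -0.022,0.004,0,0,0,0,1, -0.022,0.004,0,0,0,0,1, -0.01,0,0,0,0,0,1, -0.005,-0.02,0,0,0,0,1, -0.005,-0.07,0,0,0,0,1, 0.0,-0.1,0,0,0,0,1, 0.0,-0.1,0,0,0,0,1]'; python3 -c "
from h import *
st()
cv2.imwrite('pics/s4.png',cv2.resize(robot.get_image('scene')[:,:,::-1][130:280,180:330],None,fx=4,fy=4))
cv2.imwrite('pics/w4.png',robot.get_image('wrist')[:,:,::-1])"
```

```text
time: 3.95
tcp_pos: [0.516, 0.1174, 0.2201]
tcp_rot: [[0.992, 0.009, 0.13], [-0.13, 0.001, 0.992], [0.009, -1.0, 0.002]]
ft_force: [0.5, 0.1, 0.2]
gripper_width: -0.0
t 3.95 jig [-74.8 176.9 220.1] w [0.516  0.1174 0.2201] yaw -0.1301 yz [ 0.0092 -1.      0.0019] F [0.5 0.1 0.2] g -0.0 q [ 0.08  0.3  -0.31  0.95 -0.    1.79]
```

View pics/s4.png

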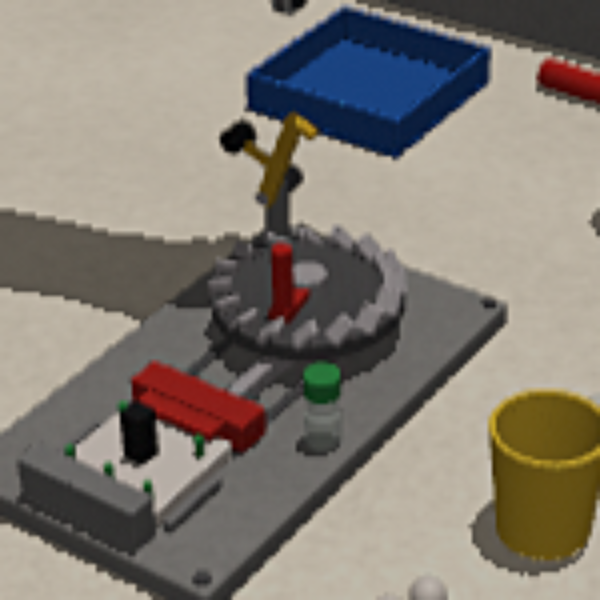

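View pics/w4.png

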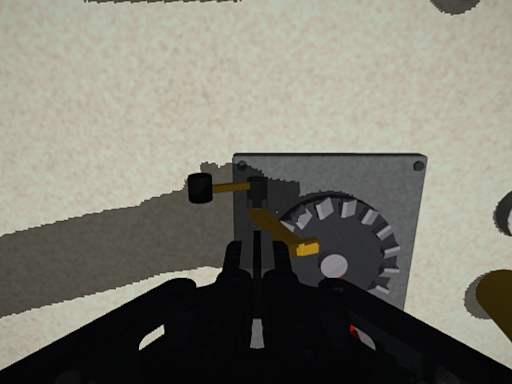

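The pawl lies over: the knob swung to -x and the bar stands up. Next, go over the crank with a part-open gripper.

```bash
python3 -m handwheel '[0.02,0,-0.03,0,0,0,-0.2, 0.04,0,-0.06,0,0,0,-0.2, 0.06,0,-0.09,0,0,0,-0.2, 0.08,0,-0.12,0,0,0,-0.2, 0.08,0,-0.126,0,0,0,-0.2, 0.08,0,-0.126,0,0,0,-0.2, 0.08,0,-0.126,0,0,0,-0.2]' 30; python3 -c "
from h import *
st()
c=robot.get_calibration('wrist')
im=robot.get_image('wrist')[:,:,::-1]
cv2.imwrite('pics/w5.png',im)
h=cv2.cvtColor(im,cv2.COLOR_BGR2HSV)
m=cv2.inRange(h,(0,150,90),(8,255,255))|cv2.inRange(h,(174,150,90),(180,255,255))
n,l,s,ce=cv2.connectedComponentsWithStats(m)
for k in range(1,n):
  if s[k,4]>30: print(s[k],ce[k],w2j(onz('wrist',ce[k],.106,c)).round(1))
"
```

```text
time: 4.75
tcp_pos: [0.5741, -0.0174, 0.2141]
tcp_rot: [[0.992, -0.003, 0.129], [-0.129, 0.001, 0.992], [-0.003, -1.0, 0.001]]
ft_force: [-0.2, 0.6, 0.5]
gripper_width: 0.0513
t 4.75 jig [2.000e-01 5.070e+01 2.141e+02] w [ 0.5741 -0.0174  0.2141] yaw -0.1297 yz [-2.8e-03 -1.0e+00  5.0e-04] F [-0.2  0.6  0.5] g 0.0513 q [-0.16  0.4  -0.18  0.99  0.    1.54]
[251 149  19  25 297] [260.16161616 160.4006734 ] [  3.   73.8 106. ]
[270 243  31  32 713] [284.69004208 257.12342216] [ 22.9  -5.6 106. ]
```

View pics/w5.png

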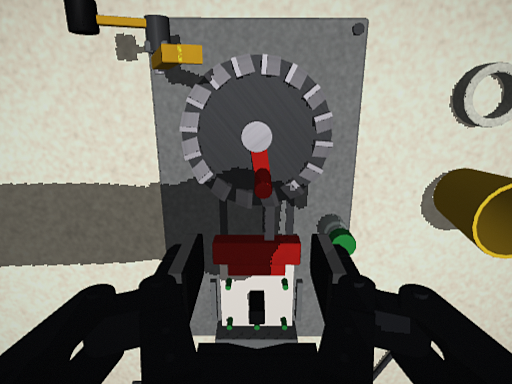

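Wrist view: hub at (257,137), the dark red post top near (263,183), vial cap (343,241).

```bash
python3 -c "
from h import *
print([w2j(onz('wrist',p,.106)).round(1) for p in [(263,180),(263,186),(263,190)]], w2j(onz('wrist',(257,137),.064)))
im=cv2.imread('pics/w5.png')[130:220,220:310]
cv2.imwrite('pics/w5z.png',cv2.resize(im,None,fx=6,fy=6,interpolation=cv2.INTER_CUBIC)*2)
c=robot.get_calibration('wrist');R=cv2.Rodrigues(c['rvec'])[0];print(w2j(-R.T@c['tvec']))
for w in (.6,.65,.7,.75,.8): a=-2.1+w; print(w,35*np.cos(a),85+35*np.sin(a),proj('wrist',[j2w(35*np.cos(a),85+35*np.sin(a),z) for z in (52,106)]).round(1).tolist())
"
```

```text
[array([  5.4,  59.1, 106. ]), array([  5.4,  54.4, 106. ]), array([  5.4,  51.2, 106. ])] [ 0.82149038 85.11399378 64.        ]
[  1.33807753 124.70540583 338.78252755]
0.6 2.475802058369602 50.087675468858095 [[258.8, 173.4], [259.1, 191.4]]
0.65 4.217596927857824 50.255045313684406 [[260.7, 173.2], [261.4, 191.2]]
0.7 5.948850001508428 50.50925945040389 [[262.6, 173.0], [263.7, 190.9]]
0.75 7.665234048256452 50.84968247606693 [[264.5, 172.6], [266.0, 190.5]]
0.8 9.362459001860557 51.27546351039825 [[266.4, 172.2], [268.2, 189.9]]
```

View pics/w5z.png

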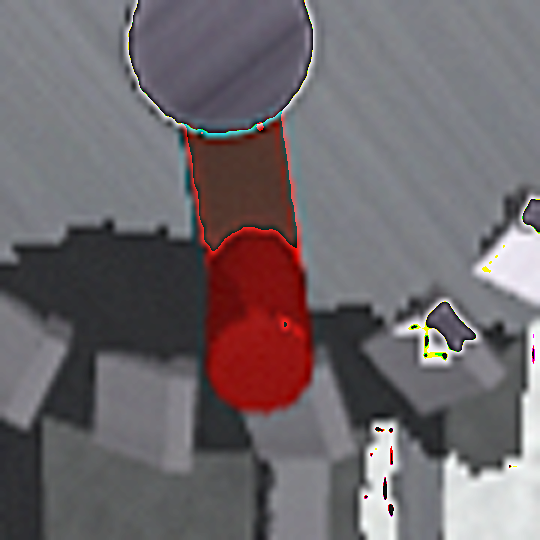

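```bash
python3 -m handwheel '[0.004,0.03,0,0,0,0,-0.2, 0.004,0.06,0,0,0,0,-0.2, 0.004,0.09,0,0,0,0,-0.2, 0.004,0.112,0,0,0,0,-0.2, 0.004,0.118,0,0,0,0,-0.2, 0.004,0.118,0,0,0,0,-0.2, 0.004,0.118,0,0,0,0,1, 0.004,0.118,0,0,0,0,1, 0.004,0.118,0,0,0,0,1, 0.004,0.118,0,0,0,0,1]' 30; python3 -c "
from h import *
st()"
```

```text
time: 5.8
tcp_pos: [0.5799, -0.0186, 0.0987]
tcp_rot: [[0.992, 0.002, 0.129], [-0.129, 0.0, 0.992], [0.002, -1.0, 0.0]]
ft_force: [-2.0, 0.8, 6.7]
gripper_width: 0.013
t 5.8 jig [ 6.1 50.3 98.7] w [ 0.5799 -0.0186  0.0987] yaw -0.1298 yz [ 1.8e-03 -1.0e+00  4.0e-04] F [-2.   0.8  6.7] g 0.013 q [-0.16  0.52 -0.31  0.74  0.    1.54]
```

```bash
python3 -c "
import numpy as np
a0=-1.397
for k in range(1,25):
  a=a0+.1*k; print(k,round(a,2),(35*np.array([np.cos(a)-np.cos(a0),np.sin(a)-np.sin(a0)])).round(1), (35*np.array([np.cos(a)-np.cos(a0+1.2),np.sin(a)-np.sin(a0+1.2)])).round(1))
"
```

```text
1 -1.3 [3.4 0.8] [-24.9 -26.8]
2 -1.2 [6.7 1.9] [-21.5 -25.7]
3 -1.1 [9.9 3.3] [-18.4 -24.3]
4 -1.0 [12.9  5.1] [-15.3 -22.5]
5 -0.9 [15.8  7.1] [-12.5 -20.5]
6 -0.8 [18.4  9.4] [ -9.9 -18.2]
7 -0.7 [20.8 12. ] [ -7.5 -15.6]
8 -0.6 [22.9 14.8] [ -5.4 -12.8]
9 -0.5 [24.7 17.8] [-3.6 -9.8]
10 -0.4 [26.2 20.9] [-2.  -6.7]
11 -0.3 [27.4 24.2] [-0.9 -3.4]
12 -0.2 [28.3 27.6] [0. 0.]
13 -0.1 [28.8 31.1] [0.5 3.5]
14 0.0 [28.9 34.6] [0.7 7. ]
15 0.1 [28.8 38.1] [ 0.5 10.4]
16 0.2 [28.2 41.5] [-0.  13.9]
17 0.3 [27.4 44.9] [-0.9 17.3]
18 0.4 [26.1 48.2] [-2.1 20.6]
19 0.5 [24.6 51.3] [-3.7 23.7]
20 0.6 [22.8 54.3] [-5.5 26.7]
21 0.7 [20.6 57.1] [-7.6 29.5]
22 0.8 [18.3 59.7] [-10.  32.]
23 0.9 [15.6 62. ] [-12.6  34.3]
24 1.0 [12.8 64. ] [-15.5  36.4]
```

```bash
python3 -m handwheel '[0.0034,0,0.0008,0,0,0,1, 0.0067,0,0.0019,0,0,0,1, 0.0099,0,0.0033,0,0,0,1, 0.0129,0,0.0051,0,0,0,1, 0.0158,0,0.0071,0,0,0,1, 0.0184,0,0.0094,0,0,0,1, 0.0208,0,0.012,0,0,0,1, 0.0229,0,0.0148,0,0,0,1, 0.0247,0,0.0178,0,0,0,1, 0.0262,0,0.0209,0,0,0,1, 0.0274,0,0.0242,0,0,0,1, 0.0283,0,0.0276,0,0,0,1]'; python3 -c "
from h import *
st()"
```

```text
time: 7.0
tcp_pos: [0.6099, 0.0034, 0.0983]
tcp_rot: [[0.991, -0.002, 0.13], [-0.13, -0.004, 0.991], [-0.001, -1.0, -0.004]]
ft_force: [-5.3, -3.5, 7.6]
gripper_width: 0.0129
t 7.0 jig [33.  76.  98.3] w [0.6099 0.0034 0.0983] yaw -0.1309 yz [-0.0013 -1.     -0.004 ] F [-5.3 -3.5  7.6] g 0.0129 q [-0.11  0.57 -0.22  0.78 -0.    1.59]
```

Low forces, and the circle is being followed. On to the stop.

```bash
python3 -m handwheel '[0.0005,0,0.0035,0,0,0,1, 0.0007,0,0.007,0,0,0,1, 0.0005,0,0.0104,0,0,0,1, 0,0,0.0139,0,0,0,1, -0.0009,0,0.0173,0,0,0,1, -0.0021,0,0.0206,0,0,0,1, -0.0037,0,0.0237,0,0,0,1, -0.0055,0,0.0267,0,0,0,1, -0.0076,0,0.0295,0,0,0,1, -0.01,0,0.032,0,0,0,1, -0.0126,0,0.0343,0,0,0,1, -0.0126,0,0.0343,0,0,0,1]'; python3 -c "
from h import *
st()
cv2.imwrite('pics/w6.png',robot.get_image('wrist')[:,:,::-1])"
```

```text
time: 8.2
tcp_pos: [0.6091, 0.0412, 0.0985]
tcp_rot: [[0.992, 0.012, 0.129], [-0.129, 0.002, 0.992], [0.012, -1.0, 0.003]]
ft_force: [14.9, 2.2, -10.8]
gripper_width: 0.0129
t 8.2 jig [ 27.3 113.4  98.5] w [0.6091 0.0412 0.0985] yaw -0.129 yz [ 0.0121 -0.9999  0.0032] F [ 14.9   2.2 -10.8] g 0.0129 q [-0.05  0.56 -0.24  0.76  0.    1.65]
```

View pics/w6.png

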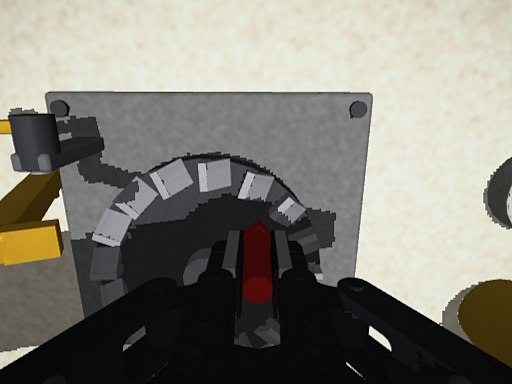

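```bash
python3 -m handwheel '[-0.002,0,0.0015,0,0,0,1, -0.004,0,0.003,0,0,0,1, -0.005,0,0.003,0,0,0,1, -0.005,0,0.003,0,0,0,1]'; python3 -c "
from h import *
st()"
```

```text
time: 8.65
tcp_pos: [0.6063, 0.0465, 0.0986]
tcp_rot: [[0.992, 0.016, 0.127], [-0.128, 0.006, 0.992], [0.015, -1.0, 0.008]]
ft_force: [20.2, 7.7, -14.4]
gripper_width: 0.0131
t 8.65 jig [ 23.9 118.3  98.6] w [0.6063 0.0465 0.0986] yaw -0.1279 yz [ 0.0148 -0.9999  0.0076] F [ 20.2   7.7 -14.4] g 0.0131 q [-0.05  0.55 -0.25  0.75  0.01  1.65]
```

```bash
python3 -m handwheel '[-0.002,0,-0.002,0,0,0,1, -0.004,0,-0.004,0,0,0,1, -0.004,0,-0.005,0,0,0,1, -0.004,0,-0.005,0,0,0,1]'; python3 -c "
from h import *
st()
cv2.imwrite('pics/t7.png',cv2.resize(robot.get_image('top')[:,:,::-1][165:255,220:340],None,fx=6.5,fy=6.5,interpolation=cv2.INTER_CUBIC))
cv2.imwrite('pics/s7.png',cv2.resize(robot.get_image('scene')[:,:,::-1][130:280,180:330],None,fx=4,fy=4))
"
```

```text
time: 9.05
tcp_pos: [0.6058, 0.0458, 0.0993]
tcp_rot: [[0.992, 0.024, 0.125], [-0.125, 0.014, 0.992], [0.022, -1.0, 0.017]]
ft_force: [31.2, 18.6, -21.1]
gripper_width: 0.0129
t 9.05 jig [ 23.4 117.5  99.3] w [0.6058 0.0458 0.0993] yaw -0.1256 yz [ 0.0217 -0.9996  0.017 ] F [ 31.2  18.6 -21.1] g 0.0129 q [-0.05  0.55 -0.26  0.74  0.02  1.64]
```

View pics/s7.png

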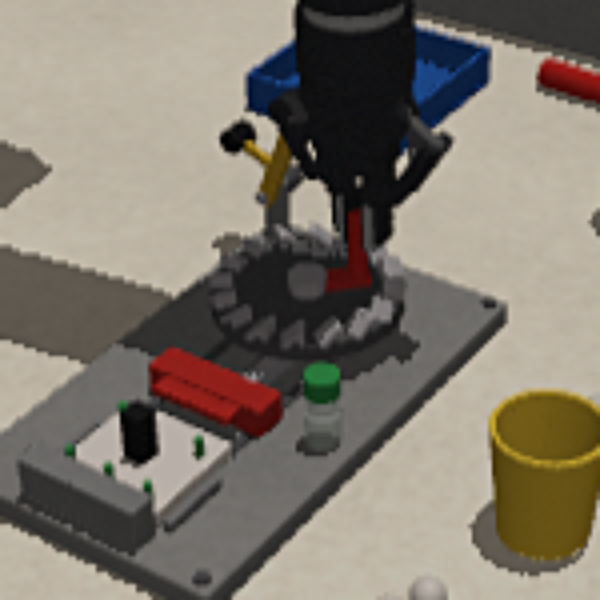

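View pics/t7.png

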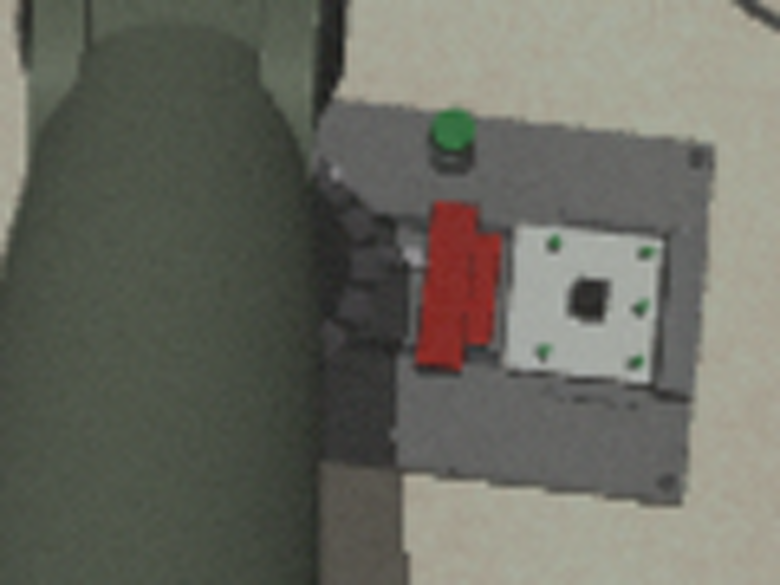

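The jaw moved about 18 mm (expected 18.4 for the full turn), and the force rose against the stop. Release, rise, and measure the crank angle.

```bash
python3 -m handwheel '[0,0,0,0,0,0,0, 0,0,0,0,0,0,-0.2, 0,0,0,0,0,0,-0.2, 0,0,0,0,0,0,-0.2, 0,-0.03,0,0,0,0,-0.2, 0,-0.07,0,0,0,0,-0.2, 0,-0.1,0,0,0,0,-0.2, 0,-0.12,-0.03,0,0,0,-0.2, 0,-0.12,-0.07,0,0,0,-0.2, 0,-0.12,-0.1,0,0,0,-0.2, 0,-0.12,-0.1,0,0,0,-0.2, 0,-0.12,-0.1,0,0,0,-0.2]'; python3 -c "
from h import *
st()
c=robot.get_calibration('wrist')
im=robot.get_image('wrist')[:,:,::-1]
cv2.imwrite('pics/w8.png',im)
"
```

```text
time: 10.35
tcp_pos: [0.5802, -0.06, 0.2173]
tcp_rot: [[0.991, -0.0, 0.132], [-0.132, 0.001, 0.991], [-0.0, -1.0, 0.0]]
ft_force: [-0.5, 0.2, -0.6]
gripper_width: 0.0517
t 10.35 jig [ 11.8   9.3 217.3] w [ 0.5802 -0.06    0.2173] yaw -0.132 yz [-4.e-04 -1.e+00  5.e-04] F [-0.5  0.2 -0.6] g 0.0517 q [-0.23  0.41 -0.15  1.01  0.    1.47]
```

View pics/w8.png

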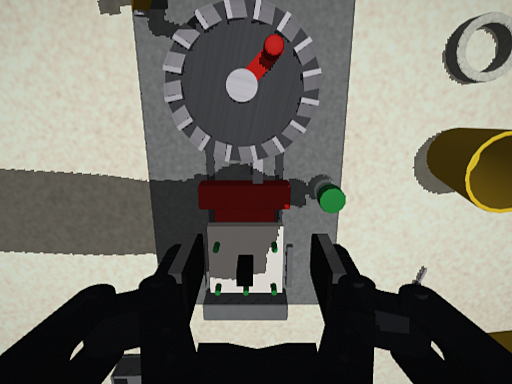

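```bash
python3 -c "
from h import *
im=cv2.imread('pics/w8.png'); h=cv2.cvtColor(im,cv2.COLOR_BGR2HSV)
cv2.imwrite('pics/w8z.png',cv2.resize(im[20:120,200:320],None,fx=6,fy=6,interpolation=cv2.INTER_CUBIC))
hub=w2j(onz('wrist',(242,85.5),.064)); print(hub)
for p in [(274,44),(275,45),(274,46)]:
  w=w2j(onz('wrist',p,.106)); print(w, np.arctan2(w[1]-85,w[0])+2.1, np.arctan2(w[1]-hub[1],w[0]-hub[0])+2.1)
for w in (2.8,2.9,3.0): a=-2.1+w; print(w,proj('wrist',[j2w(35*np.cos(a),85+35*np.sin(a),z) for z in (52,106)]).round(1).tolist())
"
```

```text
[ 0.41331596 85.82622456 64.        ]
[ 24.16730129 112.02392237 106.        ] 2.941143294291189 2.934280715370659
[ 24.847251   111.40390919 106.        ] 2.9157619593201254 2.9082638545566954
[ 24.18421771 110.78573298 106.        ] 2.9174367632648686 2.9097848045907764
2.8 [[273.8, 58.3], [277.8, 51.2]]
2.9 [[271.0, 55.0], [274.3, 47.1]]
3.0 [[267.9, 52.0], [270.4, 43.4]]
```

View pics/w8z.png

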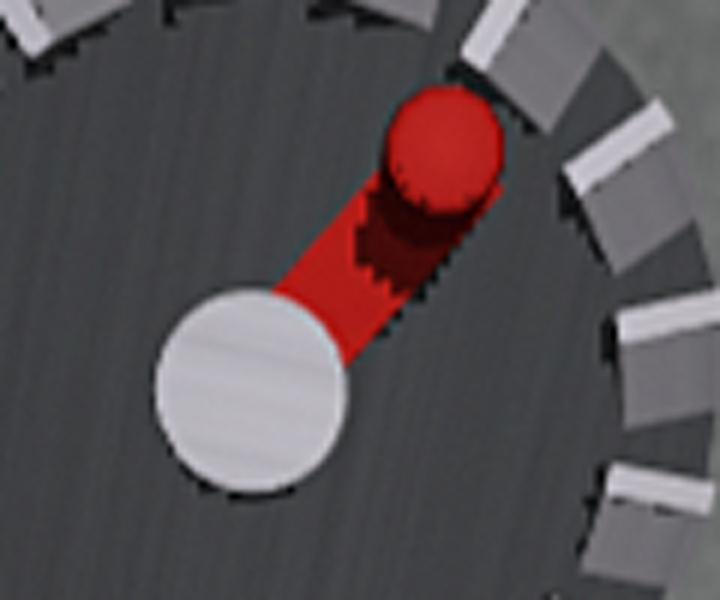

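Crank top at (274,43) gives wheel ≈2.93±0.03, maybe just short of 3.0. Pushing the post on with closed fingers to make sure.

```bash
python3 -m handwheel '[0.012,0,0.028,0,0,0,1, 0.026,0,0.056,0,0,0,1, 0.039,0,0.082,0,0,0,1, 0.039,0.04,0.082,0,0,0,1, 0.039,0.08,0.082,0,0,0,1, 0.039,0.115,0.082,0,0,0,1, 0.039,0.12,0.082,0,0,0,1, 0.035,0.12,0.085,0,0,0,1, 0.031,0.12,0.088,0,0,0,1, 0.031,0.12,0.088,0,0,0,1]' 40; python3 -c "
from h import *
st()"
```

```text
time: 11.4
tcp_pos: [0.6237, 0.0246, 0.0996]
tcp_rot: [[0.992, 0.003, 0.129], [-0.129, -0.0, 0.992], [0.003, -1.0, 0.0]]
ft_force: [-0.1, 0.2, 0.8]
gripper_width: -0.0002
t 11.4 jig [44.  98.9 99.6] w [0.6237 0.0246 0.0996] yaw -0.129 yz [ 3.1e-03 -1.0e+00  4.0e-04] F [-0.1  0.2  0.8] g -0.0002 q [-0.08  0.59 -0.19  0.79  0.    1.62]
```

```bash
python3 -m handwheel '[-0.003,0,0.002,0,0,0,1, -0.006,0,0.005,0,0,0,1, -0.008,0,0.007,0,0,0,1, -0.008,0,0.007,0,0,0,1]' ; python3 -c "
from h import *
st()"
python3 -m handwheel '[-0.002,0,0.0015,0,0,0,1, -0.004,0,0.003,0,0,0,1, -0.004,0,0.003,0,0,0,1]' ; python3 -c "
from h import *
st()"
```

```text
time: 11.8
tcp_pos: [0.6197, 0.0291, 0.0994]
tcp_rot: [[0.991, 0.008, 0.131], [-0.131, -0.007, 0.991], [0.009, -1.0, -0.005]]
ft_force: [6.9, -9.3, -0.5]
gripper_width: 0.0004
t 11.8 jig [ 39.4 102.7  99.4] w [0.6197 0.0291 0.0994] yaw -0.1316 yz [ 0.0091 -0.9999 -0.0054] F [ 6.9 -9.3 -0.5] g 0.0004 q [-0.07  0.58 -0.2   0.78 -0.01  1.63]
time: 12.1
tcp_pos: [0.6192, 0.0294, 0.0998]
tcp_rot: [[0.991, 0.014, 0.133], [-0.133, -0.012, 0.991], [0.015, -1.0, -0.011]]
ft_force: [14.5, -15.1, -6.2]
gripper_width: 0.0002
t 12.1 jig [ 38.9 103.   99.8] w [0.6192 0.0294 0.0998] yaw -0.1337 yz [ 0.0154 -0.9998 -0.0105] F [ 14.5 -15.1  -6.2] g 0.0002 q [-0.07  0.57 -0.21  0.77 -0.01  1.64]
```

A 21 N push gives no further motion, so the wheel is at its stop. Retreat and go over the board.

```bash
python3 -m handwheel '[0.016,0,-0.010,0,0,0,1, 0.016,-0.04,-0.012,0,0,0,1, 0.016,-0.08,-0.020,0,0,0,0.2, 0.008,-0.1,-0.055,0,0,0,-0.2, 0,-0.1,-0.09,0,0,0,-0.2, -0.010,-0.1,-0.125,0,0,0,-0.2, -0.020,-0.1,-0.160,0,0,0,-0.2, -0.035,-0.1,-0.195,0,0,0,-0.2, -0.035,-0.1,-0.195,0,0,0,-0.2, -0.035,-0.1,-0.195,0,0,0,-0.2, -0.035,-0.1,-0.195,0,0,0,-0.2]' ; python3 -c "
from h import *
st()
im=robot.get_image('wrist')[:,:,::-1]
cv2.imwrite('pics/w9.png',im)
h=cv2.cvtColor(im,cv2.COLOR_BGR2HSV)
m=cv2.inRange(h,(45,80,30),(75,255,255))
n,l,s,ce=cv2.connectedComponentsWithStats(m)
for k in range(1,n):
  if s[k,4]>8: print(s[k],w2j(onz('wrist',ce[k],.042)).round(1))
"
```

```text
time: 13.2
tcp_pos: [0.5526, -0.1527, 0.1975]
tcp_rot: [[0.992, 0.0, 0.129], [-0.129, 0.0, 0.992], [0.0, -1.0, 0.0]]
ft_force: [0.6, 0.6, -0.6]
gripper_width: 0.051
t 13.2 jig [ -3.6 -86.1 197.5] w [ 0.5526 -0.1527  0.1975] yaw -0.1293 yz [ 4.e-04 -1.e+00  5.e-04] F [ 0.6  0.6 -0.6] g 0.051 q [-0.4   0.41 -0.21  0.95  0.    1.3 ]
[353  70  31  33 806] [ 88.9 -10.6  42. ]
[223 157   7   9  40] [-30.3 -74.2  42. ]
[291 157   7   9  41] [ 30.3 -74.2  42. ]
[225 209   6  10  44] [ -30.2 -124.    42. ]
[257 208   7  11  47] [   0.2 -123.6   42. ]
[290 208   6  11  39] [  30.4 -124.2   42. ]
```

View pics/w9.png

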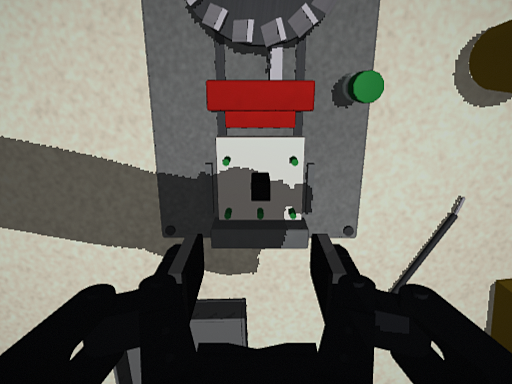

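The pegs put the board centre at jig (0.1, −94), matching the spec, and the lip is clear of its edge by about 10 mm. Descend and grip.

```bash
python3 -m handwheel '[0.0035,0.035,-0.007,0,0,0,-0.2, 0.0035,0.07,-0.0075,0,0,0,-0.2, 0.0035,0.1,-0.0075,0,0,0,-0.2, 0.0035,0.125,-0.0075,0,0,0,-0.2, 0.0035,0.136,-0.0075,0,0,0,-0.2, 0.0035,0.138,-0.0075,0,0,0,-0.2, 0.0035,0.138,-0.0075,0,0,0,-0.2, 0.0035,0.138,-0.0075,0,0,0,1, 0.0035,0.138,-0.0075,0,0,0,1, 0.0035,0.138,-0.0075,0,0,0,1, 0.0035,0.138,-0.0075,0,0,0,1]' 50; python3 -c "
from h import *
st()"
```

```text
time: 14.35
tcp_pos: [0.5557, -0.1617, 0.0606]
tcp_rot: [[0.992, 0.002, 0.13], [-0.13, -0.001, 0.992], [0.002, -1.0, -0.001]]
ft_force: [-0.6, 1.1, 5.6]
gripper_width: 0.0151
t 14.35 jig [  0.7 -94.7  60.6] w [ 0.5557 -0.1617  0.0606] yaw -0.13 yz [ 2.4e-03 -1.0e+00 -5.0e-04] F [-0.6  1.1  5.6] g 0.0151 q [-0.41  0.57 -0.35  0.65  0.    1.29]
```

Gripped (15 mm on the 16 mm post). Lift slowly straight up.

```bash
python3 -m handwheel '[0,-0.005,0,0,0,0,1, 0,-0.012,0,0,0,0,1, 0,-0.022,0,0,0,0,1, 0,-0.04,0,0,0,0,1, 0,-0.065,0,0,0,0,1, 0,-0.09,0,0,0,0,1, 0,-0.115,0,0,0,0,1, 0,-0.135,0,0,0,0,1, 0,-0.14,0,0,0,0,1, 0,-0.14,0,0,0,0,1, 0,-0.14,0,0,0,0,1]'; python3 -c "
from h import *
st()
cv2.imwrite('pics/s10.png',cv2.resize(robot.get_image('scene')[:,:,::-1][90:290,150:350],None,fx=3,fy=3))
plan(np.array([0.4606,0.3567,0.2]),-.13)
im=robot.get_image('top')[:,:,::-1]
cv2.imwrite('pics/t10.png',cv2.resize(im[200:280,125:205],None,fx=7,fy=7,interpolation=cv2.INTER_CUBIC))
"
```

```text
time: 15.45
tcp_pos: [0.5542, -0.161, 0.1984]
tcp_rot: [[0.992, -0.001, 0.13], [-0.13, 0.001, 0.992], [-0.001, -1.0, 0.0]]
ft_force: [0.4, -0.9, -1.6]
gripper_width: 0.0152
t 15.45 jig [ -0.9 -94.3 198.4] w [ 0.5542 -0.161   0.1984] yaw -0.13 yz [-1.4e-03 -1.0e+00  4.0e-04] F [ 0.4 -0.9 -1.6] g 0.0152 q [-0.41  0.42 -0.2   0.96  0.    1.29]
shift [-0.1597 -0.0013  0.5012] turn [-0.0006 -0.0001 -0.0023] rows 10.520422875665822 0.015738130841402277
```

View pics/s10.png

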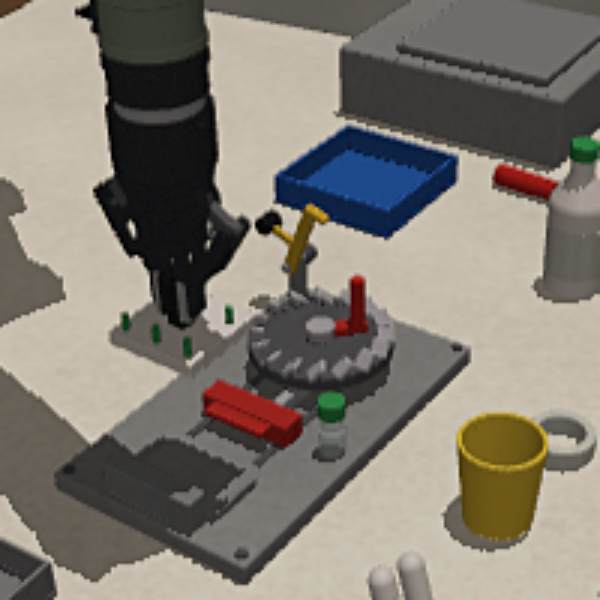

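View pics/t10.png

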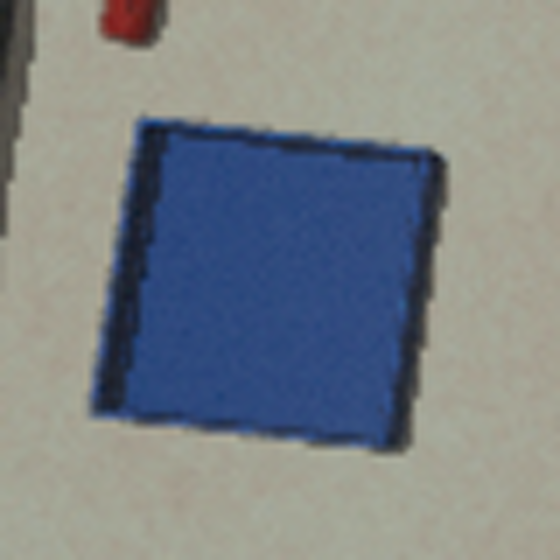

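The board hangs level in the gripper, the jaw is open, the pawl stays over, and the tray rim centre is around (162,240). Carrying it over at greater height.

```bash
python3 -m handwheel '[-0.003,-0.02,0.01,0,0,0,1, -0.010,-0.04,0.03,0,0,0,1, -0.022,-0.045,0.07,0,0,0,1, -0.035,-0.045,0.11,0,0,0,1, -0.048,-0.045,0.15,0,0,0,1, -0.061,-0.045,0.19,0,0,0,1, -0.074,-0.045,0.23,0,0,0,1, -0.087,-0.045,0.27,0,0,0,1, -0.1,-0.045,0.31,0,0,0,1, -0.113,-0.045,0.35,0,0,0,1, -0.126,-0.045,0.39,0,0,0,1, -0.139,-0.045,0.43,0,0,0,1]'; python3 -c "
from h import *
st();plan(np.array([0.4606,0.3567,0.12]),-.13)"
```

```text
time: 16.75
tcp_pos: [0.4716, 0.2845, 0.2433]
tcp_rot: [[0.992, -0.001, 0.13], [-0.13, -0.001, 0.992], [-0.001, -1.0, -0.001]]
ft_force: [0.8, 0.1, -1.3]
gripper_width: 0.0153
t 16.75 jig [-140.5  336.9  243.3] w [0.4716 0.2845 0.2433] yaw -0.13 yz [-1.4e-03 -1.0e+00 -9.0e-04] F [ 0.8  0.1 -1.3] g 0.0153 q [ 0.41  0.33 -0.2   1.04 -0.    2.11]
shift [-0.0201  0.1232  0.0702] turn [ 0.0009  0.     -0.0014] rows 2.8649602014566486 0.011200595690166518
```

```bash
python3 -m handwheel '[-0.007,0,0.025,0,0,0,1, -0.014,0.01,0.05,0,0,0,1, -0.02,0.03,0.068,0,0,0,1, -0.02,0.06,0.070,0,0,0,1, -0.02,0.09,0.070,0,0,0,1, -0.02,0.11,0.070,0,0,0,1, -0.02,0.12,0.070,0,0,0,1, -0.02,0.12,0.070,0,0,0,1, -0.02,0.12,0.070,0,0,0,1]'; python3 -c "
from h import *
st();plan(np.array([0.4606,0.3567,0.048]),-.13)
cv2.imwrite('pics/s11.png',cv2.resize(robot.get_image('scene')[:,:,::-1][80:230,190:340],None,fx=4,fy=4))
cv2.imwrite('pics/w11.png',robot.get_image('wrist')[:,:,::-1])
for z in (4,35): print(proj('wrist',[[.4606+a*.99*.075+b*.13*.075,.3567-a*.13*.075+b*.99*.075,z/1000] for a,b in [(1,1),(-1,1)]]))
"
```

```text
time: 17.65
tcp_pos: [0.4623, 0.3552, 0.1247]
tcp_rot: [[0.992, 0.0, 0.13], [-0.13, 0.0, 0.992], [0.0, -1.0, 0.0]]
ft_force: [-0.0, 0.6, -1.4]
gripper_width: 0.015
t 17.65 jig [-159.   405.7  124.7] w [0.4623 0.3552 0.1247] yaw -0.1302 yz [ 3.e-04 -1.e+00  2.e-04] F [-0.   0.6 -1.4] g 0.015 q [ 0.53  0.5  -0.28  0.8   0.    2.23]
shift [-0.0019  0.0767  0.0012] turn [-0.0002 -0.0002  0.0003] rows 1.5343884656762767 0.002728338497934646
[[355.38830993  85.18867549]
 [149.01274675  85.38822531]]
[[369.7145937   84.70267079]
 [133.48018038  84.93083966]]
```

View pics/s11.png

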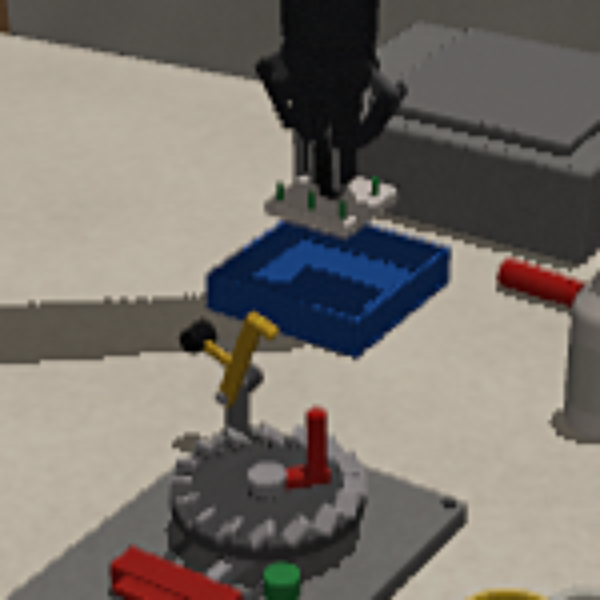

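View pics/w11.png

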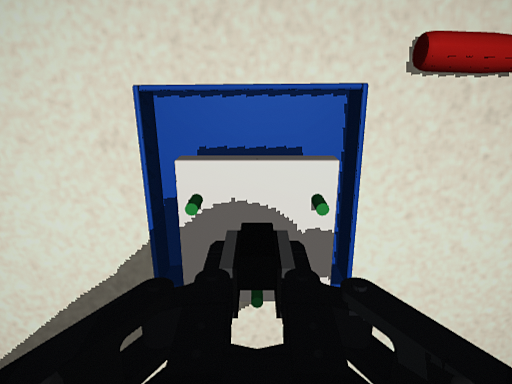

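The tray rim corners at (135,86) and (366,84) match the prediction, and the board is centred over it. Lowering.

```bash
python3 -m handwheel '[0,0.015,0,0,0,0,1, 0,0.035,0,0,0,0,1, 0,0.055,0,0,0,0,1, 0,0.068,0,0,0,0,1, 0,0.073,0,0,0,0,1, 0,0.075,0,0,0,0,1, 0,0.076,0,0,0,0,1, 0,0.077,0,0,0,0,1, 0,0.077,0,0,0,0,1]'; python3 -c "
from h import *
st()"
```

```text
time: 18.65
tcp_pos: [0.4623, 0.3553, 0.0478]
tcp_rot: [[0.992, 0.001, 0.13], [-0.13, 0.001, 0.992], [0.001, -1.0, 0.001]]
ft_force: [0.0, -0.4, -1.1]
gripper_width: 0.0149
t 18.65 jig [-158.9  405.8   47.8] w [0.4623 0.3553 0.0478] yaw -0.13 yz [ 8.e-04 -1.e+00  6.e-04] F [ 0.  -0.4 -1.1] g 0.0149 q [ 0.53  0.59 -0.35  0.63  0.    2.23]
```

```bash
python3 -m handwheel '[0,0.001,0,0,0,0,1, 0,0.002,0,0,0,0,1, 0,0.003,0,0,0,0,1, 0,0.003,0,0,0,0,1]'; python3 -m handwheel '[0,0.0005,0,0,0,0,1, 0,0.0005,0,0,0,0,1]'; python3 -c "
from h import *
st()"
```

```text
time: 19.05
tcp_pos: [0.462, 0.3551, 0.0447]
tcp_rot: [[0.992, 0.0, 0.13], [-0.13, 0.0, 0.992], [0.0, -1.0, 0.0]]
ft_force: [-1.0, -0.0, 2.5]
gripper_width: 0.0148
time: 19.25
tcp_pos: [0.462, 0.3551, 0.0446]
tcp_rot: [[0.992, 0.0, 0.13], [-0.13, 0.0, 0.992], [0.0, -1.0, 0.0]]
ft_force: [-2.4, -1.2, 6.6]
gripper_width: 0.0154
t 19.25 jig [-159.2  405.6   44.6] w [0.462  0.3551 0.0446] yaw -0.1299 yz [ 4.e-04 -1.e+00  2.e-04] F [-2.4 -1.2  6.6] g 0.0154 q [ 0.53  0.59 -0.35  0.63 -0.    2.23]
```

Contact at exactly the expected height. Open and rise.

```bash
python3 -m handwheel '[0,0,0,0,0,0,0.4, 0,0,0,0,0,0,0.1, 0,0,0,0,0,0,-0.1, 0,0,0,0,0,0,-0.1, 0,0,0,0,0,0,-0.1, 0,-0.01,0,0,0,0,-0.1, 0,-0.03,0,0,0,0,-0.1, 0,-0.07,0,0,0,0,-0.1, 0,-0.12,0,0,0,0,0.3, 0,-0.165,0,0,0,0,1, 0,-0.17,-0.01,0,0,0,1, 0,-0.17,-0.03,0,0,0,1]'; python3 -c "
from h import *
st()
plan(j2w(-95,130,190),-.13)
cv2.imwrite('pics/s12.png',cv2.resize(robot.get_image('scene')[:,:,::-1][80:230,190:340],None,fx=4,fy=4))
"
```

```text
time: 20.45
tcp_pos: [0.4594, 0.3265, 0.2168]
tcp_rot: [[0.992, 0.005, 0.128], [-0.128, 0.003, 0.992], [0.005, -1.0, 0.004]]
ft_force: [-0.2, -0.5, -0.9]
gripper_width: 0.0004
t 20.45 jig [-158.1  376.9  216.8] w [0.4594 0.3265 0.2168] yaw -0.1284 yz [ 0.0048 -1.      0.0036] F [-0.2 -0.5 -0.9] g 0.0004 q [ 0.49  0.37 -0.22  0.98  0.    2.19]
shift [ 0.0625  0.0262 -0.2471] turn [-0.0036  0.0016  0.0048] rows 5.1241837371200125 0.041309537682355686
```

View pics/s12.png

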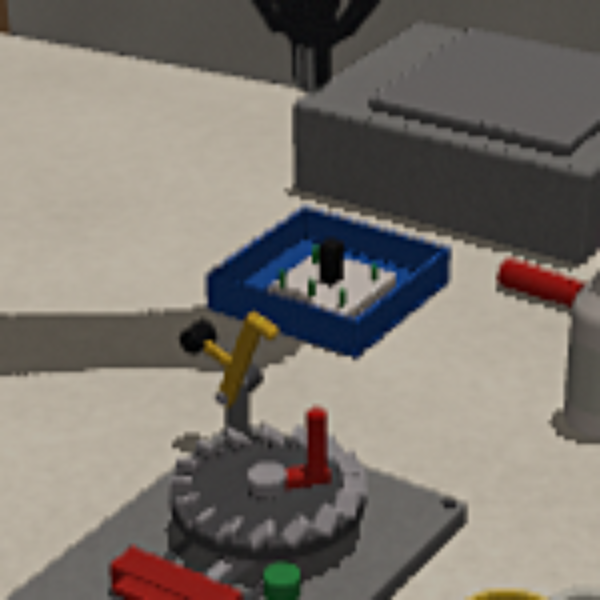

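The board sits flat in the tray. Now go behind (−x of) the standing bar to tip it back.

```bash
python3 -m handwheel '[0.008,0,-0.035,0,0,0,1, 0.016,0,-0.07,0,0,0,1, 0.024,0,-0.11,0,0,0,1, 0.032,0,-0.15,0,0,0,1, 0.04,0,-0.19,0,0,0,1, 0.046,0,-0.225,0,0,0,1, 0.046,0,-0.240,0,0,0,1, 0.046,0,-0.240,0,0,0,1, 0.046,0,-0.240,0,0,0,1]'; python3 -c "
from h import *
st()
plan(j2w(-112,137,117),-.13)
cv2.imwrite('pics/w13.png',robot.get_image('wrist')[:,:,::-1])
"
```

```text
time: 21.4
tcp_pos: [0.4724, 0.0815, 0.2137]
tcp_rot: [[0.991, -0.0, 0.13], [-0.13, 0.001, 0.991], [-0.0, -1.0, 0.001]]
ft_force: [-0.2, -1.1, -0.1]
gripper_width: 0.0002
t 21.4 jig [-113.4  135.7  213.7] w [0.4724 0.0815 0.2137] yaw -0.1308 yz [-3.e-04 -1.e+00  5.e-04] F [-0.2 -1.1 -0.1] g 0.0002 q [ 0.02  0.23 -0.43  0.92  0.    1.72]
shift [0.0015 0.0967 0.0013] turn [-0.0005 -0.0008 -0.0003] rows 1.9350625083460748 0.006552029805482857
```

View pics/w13.png

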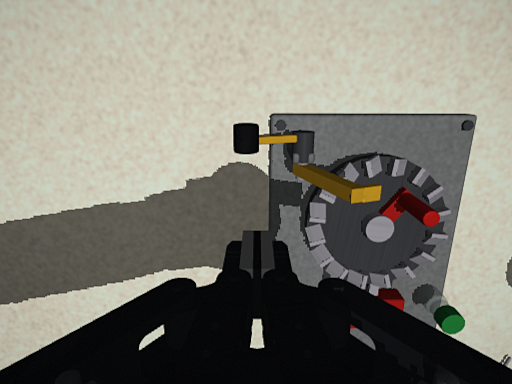

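Wrist view: knob at (246,138), standing bar (295–380,165–195), fingers on its −x side and clear of the knob. Descend, then push +x.

```bash
python3 -m handwheel '[0.002,0.03,0,0,0,0,1, 0.002,0.06,0,0,0,0,1, 0.002,0.085,0,0,0,0,1, 0.002,0.096,0,0,0,0,1, 0.002,0.097,0,0,0,0,1, 0.012,0.097,0,0,0,0,1, 0.022,0.097,0,0,0,0,1, 0.03,0.097,0,0,0,0,1, 0.038,0.097,0,0,0,0,1, 0.046,0.097,0,0,0,0,1, 0.046,0.097,0,0,0,0,1]'; python3 -c "
from h import *
st()
cv2.imwrite('pics/s14.png',cv2.resize(robot.get_image('scene')[:,:,::-1][130:280,180:330],None,fx=4,fy=4))
"
```

```text
time: 22.55
tcp_pos: [0.5198, 0.0751, 0.117]
tcp_rot: [[0.992, 0.002, 0.13], [-0.13, -0.0, 0.992], [0.002, -1.0, 0.0]]
ft_force: [0.7, -0.9, -0.2]
gripper_width: -0.0004
t 22.55 jig [-65.6 135.5 117. ] w [0.5198 0.0751 0.117 ] yaw -0.1305 yz [ 1.6e-03 -1.0e+00  2.0e-04] F [ 0.7 -0.9 -0.2] g -0.0004 q [ 0.    0.41 -0.44  0.71 -0.    1.7 ]
```

View pics/s14.png

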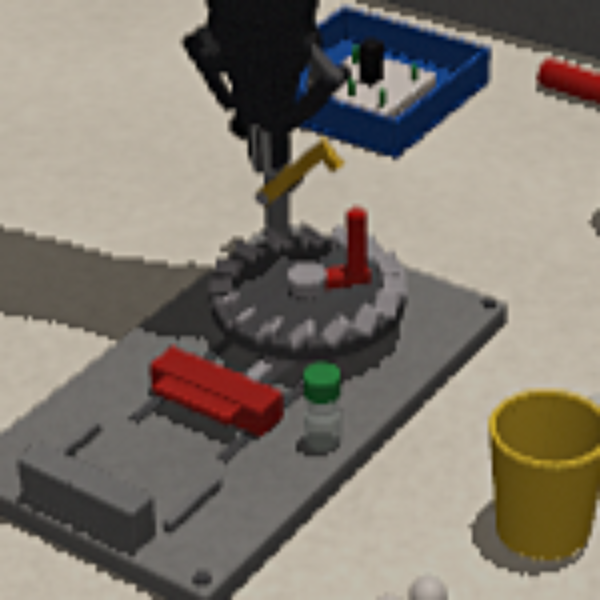

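The bar has come to roughly 0.7 rad; push on, then retreat up and back.

```bash
python3 -m handwheel '[0.006,0,0,0,0,0,1, 0.012,0,0,0,0,0,1, 0.018,0,0,0,0,0,1, 0.024,0,0,0,0,0,1, 0.03,0,0,0,0,0,1, 0.036,0,0,0,0,0,1, 0.036,0,0,0,0,0,1]'; python3 -c "
from h import *
st()
cv2.imwrite('pics/s15.png',cv2.resize(robot.get_image('scene')[:,:,::-1][130:280,180:330],None,fx=4,fy=4))
"
```

```text
time: 23.3
tcp_pos: [0.5549, 0.0706, 0.1168]
tcp_rot: [[0.992, 0.001, 0.13], [-0.13, -0.0, 0.992], [0.001, -1.0, 0.0]]
ft_force: [0.1, 0.2, -0.7]
gripper_width: 0.0001
t 23.3 jig [-30.2 135.5 116.8] w [0.5549 0.0706 0.1168] yaw -0.1302 yz [ 9.e-04 -1.e+00  1.e-04] F [ 0.1  0.2 -0.7] g 0.0001 q [-0.01  0.47 -0.35  0.75 -0.    1.7 ]
```

View pics/s15.png

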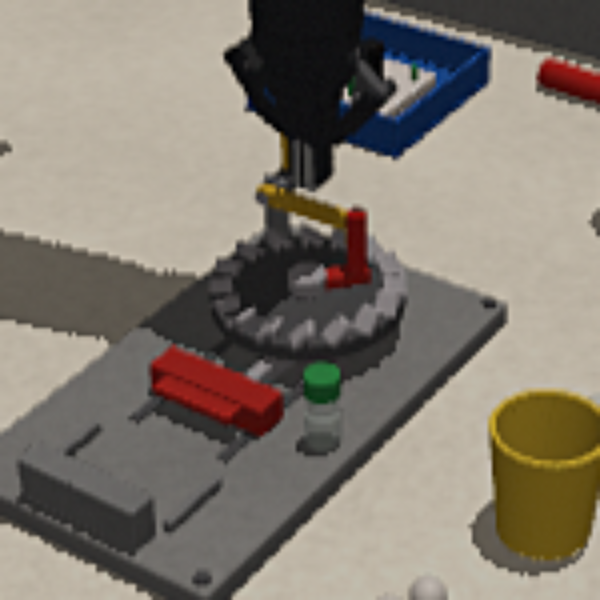

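The bar has dropped back level onto the teeth. Retreat up and inspect.

```bash
python3 -m handwheel '[0,-0.03,0,0,0,0,1, 0,-0.06,0,0,0,0,1, 0,-0.1,-0.01,0,0,0,1, 0.01,-0.12,-0.04,0,0,0,1, 0.02,-0.12,-0.08,0,0,0,1, 0.03,-0.12,-0.11,0,0,0,1, 0.03,-0.12,-0.12,0,0,0,1, 0.03,-0.12,-0.12,0,0,0,1, 0.03,-0.12,-0.12,0,0,0,1, 0.03,-0.12,-0.12,0,0,0,1]'; python3 -c "
from h import *
st()
cv2.imwrite('pics/w16.png',robot.get_image('wrist')[:,:,::-1])
for w in (2.8,2.9,3.0): a=-2.1+w; print(w,proj('wrist',[j2w(35*np.cos(a),85+35*np.sin(a),z) for z in (52,106)]).round(1).tolist())
print(proj('wrist',[j2w(0,85,64),j2w(100,185,20),j2w(100,-160,20)]))
cv2.imwrite('pics/s16.png',cv2.resize(robot.get_image('scene')[:,:,::-1][120:270,180:330],None,fx=4,fy=4))
cv2.imwrite('pics/t16.png',robot.get_image('top')[:,:,::-1])
"
```

```text
time: 24.35
tcp_pos: [0.5676, -0.0508, 0.2366]
tcp_rot: [[0.992, -0.001, 0.128], [-0.128, 0.001, 0.992], [-0.001, -1.0, 0.0]]
ft_force: [-0.1, -0.2, -0.1]
gripper_width: -0.0
t 24.35 jig [ -1.9  16.8 236.6] w [ 0.5676 -0.0508  0.2366] yaw -0.1284 yz [-7.e-04 -1.e+00  5.e-04] F [-0.1 -0.2 -0.1] g -0.0 q [-0.22  0.37 -0.16  1.04  0.    1.48]
2.8 [[288.0, 68.4], [294.7, 64.1]]
2.9 [[285.4, 65.3], [291.6, 60.4]]
3.0 [[282.5, 62.6], [288.1, 57.0]]
[[258.20514529  94.69703925]
 [366.60037252 -18.83325996]
 [338.70351125 300.33455665]]
```

View pics/w16.png

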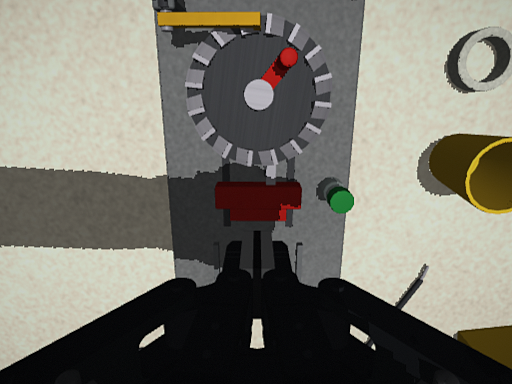

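View pics/s16.png

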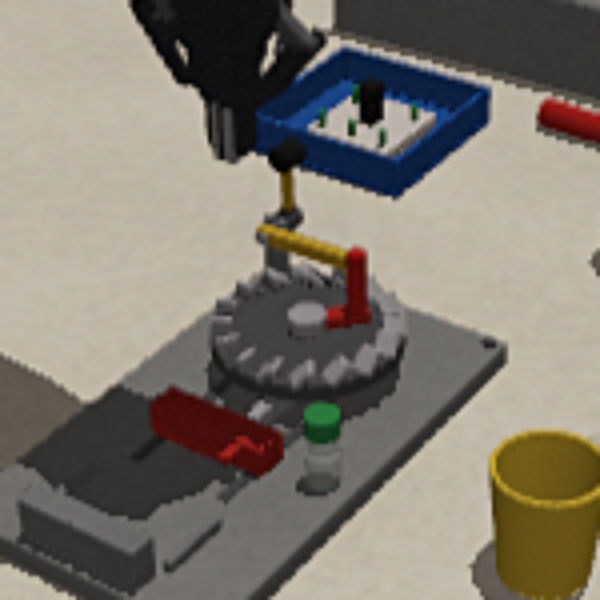

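View pics/t16.png

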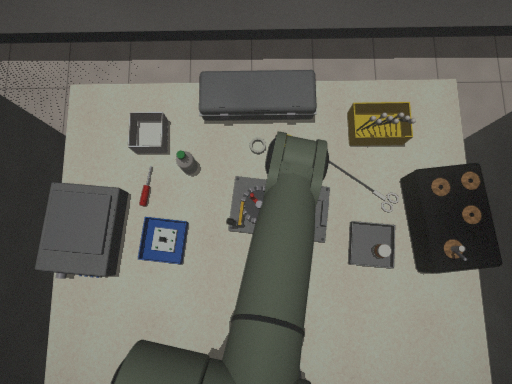

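The crank top at (289,57) matches wheel = 3.0 (288,57). The pawl bar lies on the teeth, the board is flat in the blue tray, and the other objects are unmoved. Handing in.

```bash
python3 -c "
from h import *
robot.finish_job(); st()"
```

```text
the job is handed in; nothing more can be done
the job is handed in; nothing more can be done
```

The job is done and handed in at about 24.5 s of the 72 s allowed. The pawl was flipped over, the wheel turned back to its stop, the board set in the blue tray, and the pawl tipped back onto the teeth.

**Last checks**
- **Wheel:** the crank top was seen at (289,57), against (288,57) expected at 3.0 rad.
- **Pawl:** the bar lies level on the teeth.
- **Board:** it sits flat near the middle of the blue tray. It touched down at the expected height, with about 7 N at most.
- **Other objects:** they showed no visible movement in the last top and scene pictures, and nothing was touching the robot. The tool was in the air over the jig, reading about 0 N.

**Disagreements along the way**
- One early wrist picture was about 10 mm off because the arm was still moving, so I ignored it. Later settled views agreed to about 2 mm.
- After the first turn the wheel measured about 2.93 rad. I pushed the post again until it no longer moved under about 21 N.
- The highest wrist force I read was about 42 N, while turning the gripped crank against its stop.

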